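# Find the loose bolt of the spray wheel base and hold its cap open

### The job

The base of the spray wheel rattles because one of its three holding-down bolts has worked loose in its rubber bush. Tap the steel cap over each bolt on its middle, one after the other from the left cap to the right cap, to feel which one gives; then lift only that cap by its tab to at least 60 degrees open and finish the program while still holding it open (it springs shut if let go), so that a spanner can be put on the bolt. Leave the other two caps shut and the things lying round the base where they are.

Things in the scene. Friction and masses are not known exactly. Their poses are not given: they have to be found in the camera images.
- wheel_base: Fixed grey three-armed casting on the table, steel spindle standing in its centre (24 mm thick at most, top 84 mm above the table; hub 56 mm thick up to 52 mm high). Origin: on the spindle's axis at table height. Turned 0.3 rad at most: x away from the robot, y to its left, z up. At each arm's end, 95 mm from the axis: a bolt on a rubber bush 60 mm wide.
- cap_top_left (a point): Middle of the left cap's top while shut, 54 mm above the table. Each bolt sits in a steel cup 47 mm wide under a flat round steel cap, 51 mm wide, 6 mm thick. One bolt is loose: its cap, cup and bolt sink 6 mm together under a push of 2 N, rising to 4 N at the bottom, and come back when let go. The other two give less than 1 mm at 20 N. All look alike. Axes as the base's.
- cap_top_back (a point): The same point of the cap on the far arm, which is the middle one from left to right. Axes as the base's.
- cap_top_right (a point): The same point of the right cap. Axes as the base's.
- tab_left (a point): Middle of the free part of the left cap's thumb tab while the cap is shut, 50 mm above the table, 38 mm in -x (base axes) from the cap's middle. The tab is a flat steel bar 12 mm wide along y, 7 mm thick, 25 mm long along x, on the cap's near side; free air below it, down to the casting's arm 35 mm lower or the table: pinch it across its width from above, or hook it.
- tab_back (a point): The same point of the far (middle) cap's tab, while shut; it points from the cap towards the spindle. Axes as the base's.
- tab_right (a point): The same point of the right cap's tab, while shut. Axes as the base's.
- pin_left (a point): Middle of the left cap's hinge pin, at the cap's far side, 29 mm in +x (base axes) from its middle, 51 mm above the table. The pin lies along y; the tab rises and swings over away from the robot, at 67 mm from the pin. A weak spring shuts the cap: holding it open takes about 1 N at the tab.
- pin_back (a point): The same point of the far (middle) cap's hinge pin. Axes as the base's.
- pin_right (a point): The same point of the right cap's hinge pin. Axes as the base's.
- cap_a (a joint): Opening angle of one of the three caps, rad: 0 shut, 1.75 at its stop. Which of the places left, back and right it sits at differs from start to start and is not told.
- cap_b (a joint): The same for another of the three caps, at an untold place.
- cap_c (a joint): The same for the third cap, at an untold place.
- gun_spanner: Bystander: a flat steel open spanner, 165 mm long, 8 mm thick, lying on the table at the right front of the base; origin in the middle of its underside.
- masking_tape: Bystander: a roll of masking tape, 104 mm wide, 24 mm high, lying in front of the base; origin in the middle of its underside.
- nozzle_brush: Bystander: a thin blue cleaning brush, 135 mm long, 10 mm thick, lying behind and right of the base; origin in the middle of its underside.
- wheel_head: Bystander: the wheel head lifted off the spindle, an aluminium disc 210 mm wide lying upside down at the left, its socket 44 mm high; origin in the middle of its underside.

How it is judged (in metres and radians):
On the way, in this order (a step that is already met when the one before it is completed fails the run):
1. the left cap has been tapped on its middle (horizontal distance between the grasp point and cap_top_left below 0.03 m and z of the grasp point in the frame of cap_top_left below 0.05 m and contact force between the fingers and anything else above 1.5 N), for 0.02 s.
2. then the middle (far) cap has been tapped (horizontal distance between the grasp point and cap_top_back below 0.03 m and z of the grasp point in the frame of cap_top_back below 0.05 m and contact force between the fingers and anything else above 1.5 N), for 0.02 s.
3. then the right cap has been tapped (horizontal distance between the grasp point and cap_top_right below 0.03 m and z of the grasp point in the frame of cap_top_right below 0.05 m and contact force between the fingers and anything else above 1.5 N), for 0.02 s.
4. the loose bolt's cap is lifted open (value of joint cap_b above 0.95 rad), for 0.2 s.
At the end, for the whole second after the job is handed in: The cap over the loose bolt is held still by the fingers at 0.95 rad (54 degrees) or more, and the other two caps are shut (under 0.1 rad), through the last second (value of joint cap_b above 0.95 rad and value of joint each of cap_a, cap_c below 0.1 rad and velocity of joint cap_b between -0.15 and 0.15 rad/s and contact force between the fingers and anything else above 0.3 N); the arm keeps its last pose, push and grip.
It fails at once if the cap of a tight bolt is lifted (over 0.25 rad) (value of joint any of cap_a, cap_c above 0.25 rad).
It fails at once if a thing lying round the base is moved by more than 30 mm (distance of any of gun_spanner, masking_tape, nozzle_brush, wheel_head from where it was at the start of the episode above 0.03 m).
It also fails if it takes over 54 s, if anything falls off the work surface, if the arm or the gripper's body presses on something with over 40 N, if the wrist force passes 120 N, or if a joint passes its speed limit or range.

### The arm

A 6-joint arm with a two-finger parallel gripper is mounted at the origin on a cart in front of the work surface, level with it; the furniture and walls round the work are solid. World frame = base frame: x ahead of the robot, y to its left, z up, the work surface at z = 0. Lengths are in mm, angles in rad, forces in N, time in s.
With the tool pointing down it reaches from about 300 to 775 mm from the base axis. Payload 14.6 kg.
Tool frame: the origin (TCP) lies at the very end of the fingers, on their centre line; the grasp point (between the pads) lies 19 mm behind it; z points along the fingers, y is the line along which they close (so a half turn about z gives the same grasp; the last joint's range is limited). The gripper opens to 94 mm and grips with 3 to 60 N. Pads are 16 mm wide; open, the fingers measure 119 mm over their backs; the gripper's body (75 mm by 177 mm) begins 78 mm behind the grasp point.
Start: joints at [-1.28, 0.3, 1.521, -0, 1.321, -0.067], TCP at [192.61, -515.161, 205.446] pointing down, gripper open.
Joint ranges: [-3.03, 3.03], [-0.79, 2.21], [0.23, 2.52], [-1.04, 4.18], [0, 3.07], [-2.55, 2.55]. Speed limits (rad/s): [2.22, 2.22, 2.57, 3.14, 3.14, 3.14].

### API

Orientations are given as [roll, pitch, yaw] about the fixed x, y, z axes, in that order (R = Rz(yaw) Ry(pitch) Rx(roll)).
In Python, from cell import manip, camera, get_calibration gives the robot as it stands.
- The arm moves only by the tool arm_command, never from a script. Its argument "targets" is a list of rows, each an object of numbers: "hand": the opening, from -1 (shut) to 1 (fully open), so that 0 is half open; "x", "y", "z": the shift along the tool's x, y, z in m; "yaw": the turn about the tool's z in rad. In form: [{"hand": .., "x": .., "y": .., "z": .., "yaw": ..}, ...]. A call has 1 to 10 rows; each row shifts and turns the commanded pose from where the row before left it, along the tool's axes as they then stand; what a row does not reach is not made up. A row lasts 1/10 s, in which the tool goes at most 50 mm and 8.59 degrees, less where a joint would pass 70% of its speed; a pose out of reach is approached as far as the arm can. A call is refused whole if a number of a shift passes 0.05 or a number of a turn 0.15, either way. A call with a gripper value outside its range is refused whole. The fingers move at their own pace and stop on an object; "newtons" is the grip in N (left out, the last holds). Time passes only in rows, so rows that do not move let the fingers close. It gives the time, the measured TCP pose, the force, the opening and the grip force at its end, in the units of the state.
- manip.read_state(): the state, without advancing time (a new reading comes with each control period).
- camera(name): name is "scene" or "top" or "wrist"; returns the picture (384x512x3 uint8, red, green, blue); there is no depth.
- get_calibration(name): a dict with "K" (3x3 intrinsics, pixels), "cam_to_world" (4x4, takes a point from camera to world coordinates). Camera axes: x right, y up, looking along -z (the intrinsics and any distortion apply to the point x, -y, -z); pixel columns grow to the right and rows downward; lengths in mm; the calibration is good to about 2 mm. A picture is of the moment at which its call begins: read the wrist's pose just before it. get_calibration takes no time and is no camera call; for the wrist camera it gives the pose at the moment of the call.
- manip.sign_off(): hands the job in; it is judged then, once.
The state is a dict: "clock": time; "joints": joint angles; "qd": joint speeds; "effort": joint torques, N m; "eef_pos": TCP position; "eef_rot": TCP orientation; "wrist_force": force on the tool from outside, world axes, zero at the start; "moment": the same for the moment, N m; "finger_gap": finger opening in mm; "finger_force": force on a finger pad.
Only numpy, scipy, OpenCV 4.12 (cv2) and the standard library are available. Lean on these libraries where they do the work, as an engineer would, in place of code of your own. Each camera call takes 0.05 s, during which the arm holds its last target. There are 200 camera calls.

## Working session

There is one attempt and no reset: what is moved stays moved. The work goes in short steps, Python scripts to look and compute and a tool call to move; the robot and the scene stay as the last step left them, time stands still between calls to the robot, and variables do not carry over. Pictures are saved under pics/ and viewed, at most 10 in all, crops included, and the job is handed in when it is done.

Besides the shell and the picture viewer there is one more tool, called after ">>>" in YAML: its name, and indented under it one key for each argument. arm_command: Moves the arm, as the interface text tells. Its arguments: {"type":"object","properties":{"targets":{"type":"array"},"newtons":{"type":"number"}},"required":["targets"]}

```bash
mkdir -p pics; ls
python3 - <<'E'
from cell import manip, camera, get_calibration
import cv2, numpy as np
for n in ("top","scene"):
    cv2.imwrite(f"pics/{n}0.png",camera(n)[:,:,::-1])
    c=get_calibration(n); print(n,np.round(c["K"],1).tolist(),np.round(c["cam_to_world"],3).tolist(),c.keys())
s=manip.read_state(); print(s)
E
```

```text
pics
top [[460.9, 0.0, 261.8], [0.0, 460.9, 194.8], [0.0, 0.0, 1.0]] [[-0.014, 0.998, -0.061, 474.982], [-1.0, -0.014, 0.001, 136.912], [-0.0, 0.061, 0.998, 1140.973], [0.0, 0.0, 0.0, 1.0]] dict_keys(['K', 'cam_to_world'])
scene [[351.7, 0.0, 253.6], [0.0, 351.7, 191.5], [0.0, 0.0, 1.0]] [[-0.876, 0.248, -0.413, 223.689], [-0.482, -0.452, 0.75, 767.827], [-0.001, 0.857, 0.516, 510.442], [0.0, 0.0, 0.0, 1.0]] dict_keys(['K', 'cam_to_world'])
{'clock': 0.1, 'joints': array([-1.27959050e+00,  3.00434418e-01,  1.52154010e+00,  3.23742217e-05,
        1.32070124e+00, -6.66127868e-02]), 'qd': array([-0.00132903, -0.00237139, -0.00240716, -0.00204462, -0.00010049,
       -0.00018153]), 'effort': array([-5.67161969e-04, -5.32639074e+01, -3.53286195e+01,  7.08807749e-02,
        2.34064437e-02, -5.41888471e-05]), 'eef_pos': array([ 192.55562049, -514.92987129,  204.92378755]), 'eef_rot': array([-3.14051404e+00, -1.03383760e-04,  3.57810531e-01]), 'wrist_force': array([-0.33723424,  0.32359118, -0.73092916]), 'moment': array([ 0.00788932,  0.00064388, -0.01780346]), 'finger_force': 0.0, 'finger_gap': 94.25431118555218}
```

View pics/top0.png

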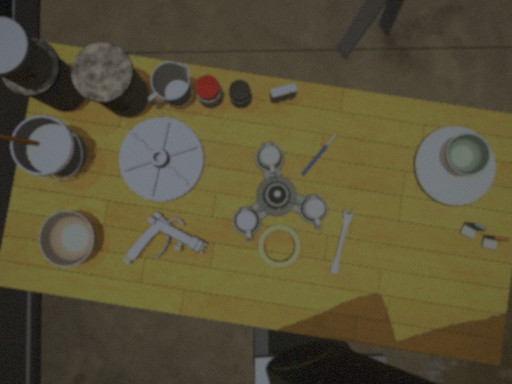

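View pics/scene0.png

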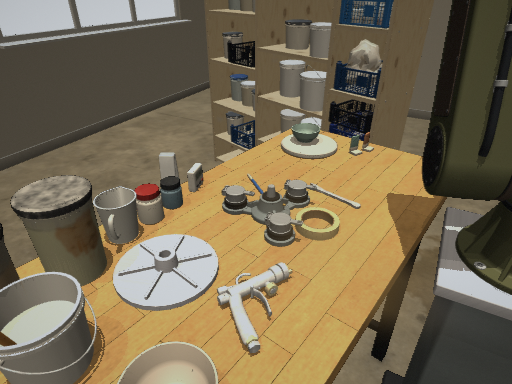

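The top view shows the caps at about (246,218) left, (269,156) back and (313,208) right, with the spindle near (277,193). The tape is in front, the spanner right front, the brush behind right and the wheel head left. Next I'll refine the cap centres.

```bash
cat > h.py <<'E'
from cell import manip, camera, get_calibration
import cv2, numpy as np
def ray(n,uv,z,c=None):
    c=c or get_calibration(n); K=np.array(c["K"]);T=np.array(c["cam_to_world"])
    d=np.linalg.inv(K)@np.array([uv[0],uv[1],1.]); d=T[:3,:3]@np.array([d[0],-d[1],-d[2]])
    o=T[:3,3]; return o+d*(z-o[2])/d[2]
def proj(n,p,c=None):
    c=c or get_calibration(n); K=np.array(c["K"]);T=np.array(c["cam_to_world"])
    q=T[:3,:3].T@(np.array(p)-T[:3,3]); q=K@np.array([q[0],-q[1],-q[2]]); return q[:2]/q[2]
E
python3 - <<'E'
from h import *
im=cv2.imread("pics/top0.png")
hsv=cv2.cvtColor(im,cv2.COLOR_BGR2HSV)
crop=cv2.resize(im[135:275,210:360],None,fx=4,fy=4,interpolation=cv2.INTER_CUBIC)
g=cv2.cvtColor(crop,cv2.COLOR_BGR2GRAY); s=cv2.resize(hsv[135:275,210:360,1],None,fx=4,fy=4)
m=((s<70)&(g>125)).astype('uint8')*255
m=cv2.morphologyEx(m,cv2.MORPH_OPEN,np.ones((35,35)))
for c in cv2.findContours(m,0,2)[0]:
    if cv2.contourArea(c)<1000: continue
    (u,v),r=cv2.minEnclosingCircle(c); M=cv2.moments(c); a=(M['m10']/M['m00'],M['m01']/M['m00'])
    uv=((a[0]+.5)/4-.5+210,(a[1]+.5)/4-.5+135)
    print(np.round(uv,1),r/4,cv2.contourArea(c)/16,ray("top",uv,54).round(1))
    cv2.drawContours(crop,[c],-1,(0,0,255),1)
cv2.imwrite("pics/crop1.png",crop)
E
```

```text
(no output)
```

View pics/crop1.png

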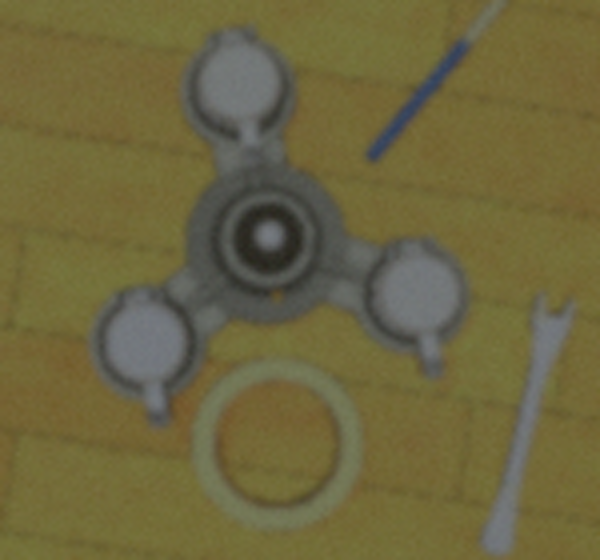

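The crop shows the caps at about (147,340), (238,85) and (417,290), with tabs pointing down and slightly right, so the base is turned a little. I'll refine the mask.

Run:
```python
from h import *
im=cv2.imread("pics/top0.png")
crop=cv2.resize(im[135:275,210:360],None,fx=4,fy=4,interpolation=cv2.INTER_CUBIC)
g=cv2.GaussianBlur(cv2.cvtColor(crop,cv2.COLOR_BGR2GRAY),(0,0),2); s=cv2.cvtColor(crop,cv2.COLOR_BGR2HSV)[:,:,1]
print(g[85,238],g[340,147],g[180,215],s[85,238],s[340,147],s[340,300])
P=[]
for u0,v0 in ((147,340),(238,85),(417,290)):
    yy,xx=np.mgrid[:560,:600]; near=(xx-u0)**2+(yy-v0)**2<62**2
    m=((g>int(g[v0,u0])-20)&(s<110)&near).astype('uint8')*255
    m=cv2.morphologyEx(m,cv2.MORPH_OPEN,cv2.getStructuringElement(2,(45,45)))
    c=max(cv2.findContours(m,0,2)[0],key=cv2.contourArea)
    (a,b),r=cv2.minEnclosingCircle(c); M=cv2.moments(c); a=(M['m10']/M['m00'],M['m01']/M['m00'])
    uv=((a[0]+.5)/4-.5+210,(a[1]+.5)/4-.5+135); p=ray("top",uv,54); P.append(p)
    print(np.round(uv,1),r/4,np.sqrt(cv2.contourArea(c)/np.pi)/4,p.round(1))
P=np.array(P); 
for i,j in((0,1),(1,2),(0,2)): print(np.linalg.norm(P[i]-P[j]))  # 164.5
sp=ray("top",((269+.5)/4-.5+210,(237+.5)/4-.5+135),84); print("spindle",sp,P.mean(0))
B=P.mean(0); d=P[1]-B; print("yaw",np.arctan2(d[1],d[0]), [np.arctan2(*(p-B)[1::-1]) for p in P])
```

```text
119 119 87 8 20 133
[245.9 220.1] 10.130424499511719 9.484323085953504 [482.6 174.3  54. ]
[269.4 154.9] 9.944401741027832 9.445437670481478 [636.6 116.7  54. ]
[314.3 207.8] 9.890368461608887 9.601588451187666 [509.4  12.7  54. ]
164.37955226229792
164.32653078562115
163.81384018082704
spindle [541.57423294 101.36475431  84.        ] [542.83823355 101.20801069  54.        ]
yaw 0.1639829318727849 [np.float64(2.2605546689551996), np.float64(0.1639829318727849), np.float64(-1.932030033132578)]
```

Cap spacing is 164 mm, as expected. The base is at (542.8, 101.2) and turned 0.165 rad. Next I'll close the fingers, align the yaw to the base and move over the left cap.

>>> arm_command:
  targets:
    - {"hand":-1,"yaw":0.096}
    - {"hand":-1,"yaw":0.097}
    - {"hand":-1,"x":0.021,"y":-0.033}
    - {"hand":-1,"x":0.021,"y":-0.033}
    - {"hand":-1,"x":0.021,"y":-0.033}
    - {"hand":-1,"x":0.021,"y":-0.033}
    - {"hand":-1,"x":0.021,"y":-0.033}
    - {"hand":-1,"x":0.021,"y":-0.033}
    - {"hand":-1,"x":0.021,"y":-0.033}
    - {"hand":-1,"x":0.021,"y":-0.033}
  newtons: 15

```text
schema error: expected keys hand, x, y, z, yaw
```

>>> arm_command:
  targets:
    - {"hand":-1,"x":0.021,"y":-0.033}
    - {"hand":-1,"x":0.021,"y":-0.033}
    - {"hand":-1,"x":0.021,"y":-0.033}
    - {"hand":-1,"x":0.021,"y":-0.033}
    - {"hand":-1,"x":0.021,"y":-0.033}
    - {"hand":-1,"x":0.021,"y":-0.033}
    - {"hand":-1,"x":0.021,"y":-0.033}
    - {"hand":-1,"x":0.021,"y":-0.033}
    - {"hand":-1,"x":0.021,"y":-0.033}
    - {"hand":-1,"x":0.021,"y":-0.033}

```text
schema error: expected keys hand, x, y, z, yaw
```

>>> arm_command:
  targets:
    - {"hand":-1,"x":0,"y":0,"z":0,"yaw":0.096}
    - {"hand":-1,"x":0,"y":0,"z":0,"yaw":0.097}
    - {"hand":-1,"x":0.021,"y":-0.033,"z":0,"yaw":0}
    - {"hand":-1,"x":0.021,"y":-0.033,"z":0,"yaw":0}
    - {"hand":-1,"x":0.021,"y":-0.033,"z":0,"yaw":0}
    - {"hand":-1,"x":0.021,"y":-0.033,"z":0,"yaw":0}
    - {"hand":-1,"x":0.021,"y":-0.033,"z":0,"yaw":0}
    - {"hand":-1,"x":0.021,"y":-0.033,"z":0,"yaw":0}
    - {"hand":-1,"x":0.021,"y":-0.033,"z":0,"yaw":0}
    - {"hand":-1,"x":0.021,"y":-0.033,"z":0,"yaw":0}
  newtons: 15

```text
clock: 1.1
eef_pos: [315.2, -225.6, 205.4]
eef_rot: [-3.141, 0.0, 0.164]
wrist_force: [0.6, -1.0, 0.8]
finger_gap: 17.2
finger_force: 0.0
```

>>> arm_command:
  targets:
    - {"hand":-1,"x":0.021,"y":-0.033,"z":0,"yaw":0}
    - {"hand":-1,"x":0.021,"y":-0.033,"z":0,"yaw":0}
    - {"hand":-1,"x":0.021,"y":-0.033,"z":0,"yaw":0}
    - {"hand":-1,"x":0.021,"y":-0.033,"z":0,"yaw":0}
    - {"hand":-1,"x":0.021,"y":-0.033,"z":0,"yaw":0}
    - {"hand":-1,"x":0.021,"y":-0.033,"z":0,"yaw":0}
    - {"hand":-1,"x":0.021,"y":-0.033,"z":0,"yaw":0}
    - {"hand":-1,"x":0.021,"y":-0.033,"z":0,"yaw":0}
    - {"hand":-1,"x":0.021,"y":-0.033,"z":0,"yaw":0}
    - {"hand":-1,"x":0.021,"y":-0.033,"z":0,"yaw":0}

```text
clock: 2.1
eef_pos: [468.3, 134.5, 205.2]
eef_rot: [3.142, 0.0, 0.165]
wrist_force: [1.3, -0.5, 0.6]
finger_gap: 0.2
finger_force: 0.0
```

>>> arm_command:
  targets:
    - {"hand":-1,"x":0.01,"y":-0.019,"z":0,"yaw":0}
    - {"hand":-1,"x":0.011,"y":-0.0185,"z":0,"yaw":0}
    - {"hand":-1,"x":0,"y":0,"z":0.04,"yaw":0}
    - {"hand":-1,"x":0,"y":0,"z":0.04,"yaw":0}
    - {"hand":-1,"x":0,"y":0,"z":0.04,"yaw":0}
    - {"hand":-1,"x":0,"y":0,"z":0.02,"yaw":0}
    - {"hand":-1,"x":0,"y":0,"z":0.005,"yaw":0}
    - {"hand":-1,"x":0,"y":0,"z":0,"yaw":0}
    - {"hand":-1,"x":0,"y":0,"z":0,"yaw":0}

```text
clock: 3.0
eef_pos: [483.3, 173.4, 61.7]
eef_rot: [-3.141, -0.002, 0.165]
wrist_force: [0.6, -0.7, -0.5]
finger_gap: 0.1
finger_force: 0.0
```

>>> arm_command:
  targets:
    - {"hand":-1,"x":0,"y":0,"z":0.004,"yaw":0}
    - {"hand":-1,"x":0,"y":0,"z":0.002,"yaw":0}
    - {"hand":-1,"x":0,"y":0,"z":0,"yaw":0}
    - {"hand":-1,"x":0,"y":0,"z":0,"yaw":0}

```text
clock: 3.4
eef_pos: [482.7, 173.3, 54.6]
eef_rot: [-3.142, -0.0, 0.165]
wrist_force: [0.1, -0.2, 0.2]
finger_gap: 0.3
finger_force: 0.0
```

>>> arm_command:
  targets:
    - {"hand":-1,"x":0,"y":0,"z":0.002,"yaw":0}
    - {"hand":-1,"x":0,"y":0,"z":0,"yaw":0}
    - {"hand":-1,"x":0,"y":0,"z":0,"yaw":0}

```text
clock: 3.7
eef_pos: [483.0, 173.4, 53.6]
eef_rot: [-3.141, -0.001, 0.165]
wrist_force: [-4.5, -1.4, 12.9]
finger_gap: 0.4
finger_force: 6.7
```

>>> arm_command:
  targets:
    - {"hand":-1,"x":0,"y":0,"z":0.001,"yaw":0}
    - {"hand":-1,"x":0,"y":0,"z":0,"yaw":0}
    - {"hand":-1,"x":0,"y":0,"z":0,"yaw":0}

```text
clock: 4.0
eef_pos: [483.1, 173.4, 53.1]
eef_rot: [-3.141, -0.001, 0.165]
wrist_force: [-7.7, -1.9, 19.7]
finger_gap: 0.6
finger_force: 10.2
```

Left reads tight: 20 N with less than 1 mm of give. Next is the back cap.

>>> arm_command:
  targets:
    - {"hand":-1,"x":0,"y":0,"z":-0.021,"yaw":0}
    - {"hand":-1,"x":0,"y":0,"z":-0.021,"yaw":0}
    - {"hand":-1,"x":0.0356,"y":0.0203,"z":0,"yaw":0}
    - {"hand":-1,"x":0.0356,"y":0.0203,"z":0,"yaw":0}
    - {"hand":-1,"x":0.0356,"y":0.0203,"z":0,"yaw":0}
    - {"hand":-1,"x":0.0356,"y":0.0203,"z":0,"yaw":0}
    - {"hand":-1,"x":0,"y":0,"z":0.02,"yaw":0}
    - {"hand":-1,"x":0,"y":0,"z":0.015,"yaw":0}
    - {"hand":-1,"x":0,"y":0,"z":0,"yaw":0}
    - {"hand":-1,"x":0,"y":0,"z":0,"yaw":0}

```text
clock: 5.0
eef_pos: [635.9, 116.9, 58.6]
eef_rot: [-3.142, 0.0, 0.165]
wrist_force: [0.7, 0.1, -0.2]
finger_gap: 1.0
finger_force: 0.0
```

>>> arm_command:
  targets:
    - {"hand":-1,"x":0,"y":0,"z":0.003,"yaw":0}
    - {"hand":-1,"x":0,"y":0,"z":0.003,"yaw":0}
    - {"hand":-1,"x":0,"y":0,"z":0,"yaw":0}
    - {"hand":-1,"x":0,"y":0,"z":0,"yaw":0}

```text
clock: 5.4
eef_pos: [636.5, 116.7, 53.0]
eef_rot: [-3.141, -0.001, 0.165]
wrist_force: [-0.8, 1.5, 2.0]
finger_gap: 0.7
finger_force: 1.0
```

>>> arm_command:
  targets:
    - {"hand":-1,"x":0,"y":0,"z":0.001,"yaw":0}
    - {"hand":-1,"x":0,"y":0,"z":0,"yaw":0}
    - {"hand":-1,"x":0,"y":0,"z":0,"yaw":0}

```text
clock: 5.7
eef_pos: [636.5, 116.6, 51.6]
eef_rot: [-3.142, -0.0, 0.165]
wrist_force: [0.0, 1.2, 2.0]
finger_gap: 0.6
finger_force: 1.3
```

>>> arm_command:
  targets:
    - {"hand":-1,"x":0,"y":0,"z":0.003,"yaw":0}
    - {"hand":-1,"x":0,"y":0,"z":0,"yaw":0}
    - {"hand":-1,"x":0,"y":0,"z":0,"yaw":0}

```text
clock: 6.0
eef_pos: [636.5, 116.6, 48.5]
eef_rot: [-3.142, -0.0, 0.165]
wrist_force: [0.4, 1.5, 4.1]
finger_gap: 0.8
finger_force: 1.9
```

The back cap sank about 5.5 mm at 2–4 N, so it is the loose one. The right cap still has to be tapped.

>>> arm_command:
  targets:
    - {"hand":-1,"x":0,"y":0,"z":-0.02,"yaw":0}
    - {"hand":-1,"x":0,"y":0,"z":-0.025,"yaw":0}
    - {"hand":-1,"x":-0.0356,"y":0.0204,"z":0,"yaw":0}
    - {"hand":-1,"x":-0.0356,"y":0.0204,"z":0,"yaw":0}
    - {"hand":-1,"x":-0.0356,"y":0.0204,"z":0,"yaw":0}
    - {"hand":-1,"x":-0.0356,"y":0.0204,"z":0,"yaw":0}
    - {"hand":-1,"x":0,"y":0,"z":0.02,"yaw":0}
    - {"hand":-1,"x":0,"y":0,"z":0.015,"yaw":0}
    - {"hand":-1,"x":0,"y":0,"z":0,"yaw":0}
    - {"hand":-1,"x":0,"y":0,"z":0,"yaw":0}

```text
clock: 7.0
eef_pos: [509.3, 12.6, 58.6]
eef_rot: [-3.142, 0.001, 0.165]
wrist_force: [0.2, -0.7, 0.3]
finger_gap: 0.5
finger_force: 0.0
```

>>> arm_command:
  targets:
    - {"hand":-1,"x":0,"y":0,"z":0.003,"yaw":0}
    - {"hand":-1,"x":0,"y":0,"z":0.003,"yaw":0}
    - {"hand":-1,"x":0,"y":0,"z":0,"yaw":0}
    - {"hand":-1,"x":0,"y":0,"z":0,"yaw":0}

```text
clock: 7.4
eef_pos: [509.9, 12.7, 53.6]
eef_rot: [3.141, -0.002, 0.165]
wrist_force: [-4.1, 0.1, 11.8]
finger_gap: 0.4
finger_force: 6.1
```

>>> arm_command:
  targets:
    - {"hand":-1,"x":0,"y":0,"z":0.001,"yaw":0}
    - {"hand":-1,"x":0,"y":0,"z":0,"yaw":0}
    - {"hand":-1,"x":0,"y":0,"z":0,"yaw":0}

```text
clock: 7.7
eef_pos: [510.0, 12.7, 53.2]
eef_rot: [3.141, -0.002, 0.165]
wrist_force: [-6.1, 0.1, 19.9]
finger_gap: 0.3
finger_force: 9.6
```

Right is tight, so the loose one is the back cap. Next I'll open the fingers halfway and hover over its tab.

>>> arm_command:
  targets:
    - {"hand":-1,"x":0,"y":0,"z":-0.03,"yaw":0}
    - {"hand":-1,"x":0,"y":0,"z":-0.034,"yaw":0}
    - {"hand":-0.2,"x":0.0256,"y":-0.0204,"z":0,"yaw":0}
    - {"hand":-0.2,"x":0.0256,"y":-0.0204,"z":0,"yaw":0}
    - {"hand":-0.2,"x":0.0256,"y":-0.0204,"z":0,"yaw":0}
    - {"hand":-0.2,"x":0.0256,"y":-0.0204,"z":0,"yaw":0}
    - {"hand":-0.2,"x":0,"y":0,"z":0.02,"yaw":0}
    - {"hand":-0.2,"x":0,"y":0,"z":0.015,"yaw":0}
    - {"hand":-0.2,"x":0,"y":0,"z":0,"yaw":0}
    - {"hand":-0.2,"x":0,"y":0,"z":0,"yaw":0}

```text
clock: 8.7
eef_pos: [596.8, 109.5, 80.7]
eef_rot: [3.142, 0.0, 0.164]
wrist_force: [0.0, 0.3, 0.2]
finger_gap: 37.7
finger_force: 0.0
```

Run:
```python
from h import *
c=get_calibration("wrist"); im=camera("wrist")[:,:,::-1].copy()
a=.165; R=np.array([[np.cos(a),-np.sin(a)],[np.sin(a),np.cos(a)]])
for r,z in ((95,54),(57,50),(55,50)):
    p=np.r_[np.array([542.8,101.2])+R@[r,0],z]; print(p.round(1),proj("wrist",p,c).round(1))
    cv2.drawMarker(im,tuple(int(v) for v in proj("wrist",p,c).round()),(0,0,255),0,8,1)
cv2.imwrite("pics/w1.png",im); print(manip.read_state()["eef_pos"],manip.read_state()["finger_gap"])
```

```text
[636.5 116.8  54. ] [256.1 164.7]
[599.  110.6  50. ] [256.3 212.6]
[597.1 110.2  50. ] [256.3 215. ]
[597.10713736 109.55453236  81.23500494] 37.6598801400937
```

View pics/w1.png

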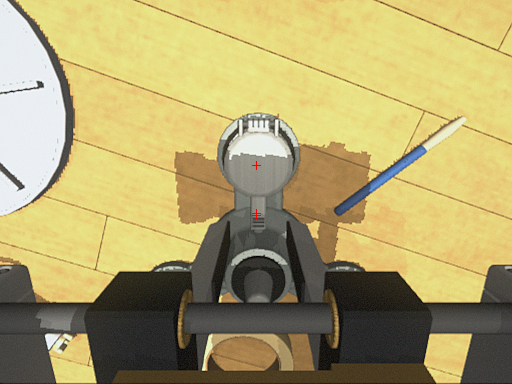

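The wrist view shows the back cap's disc centred near (257,165) and its tab spanning rows 195–228 at column 258. Both are on the predicted marks and between the fingers, so I'll descend and pinch.

>>> arm_command:
  targets:
    - {"hand":-0.2,"x":0,"y":0,"z":0.02,"yaw":0}
    - {"hand":-0.2,"x":0,"y":0,"z":0.02,"yaw":0}
    - {"hand":-0.2,"x":0,"y":0,"z":0,"yaw":0}
    - {"hand":-1,"x":0,"y":0,"z":0,"yaw":0}
    - {"hand":-1,"x":0,"y":0,"z":0,"yaw":0}
    - {"hand":-1,"x":0,"y":0,"z":0,"yaw":0}
    - {"hand":-1,"x":0,"y":0,"z":0,"yaw":0}
    - {"hand":-1,"x":0,"y":0,"z":0,"yaw":0}
  newtons: 12

```text
clock: 9.55
eef_pos: [597.4, 109.7, 41.0]
eef_rot: [3.141, -0.001, 0.165]
wrist_force: [1.8, -2.7, 1.7]
finger_gap: 11.6
finger_force: 12.0
```

Pinched at 11.6 mm, which is the tab's width. Next I'll lift along the hinge arc.

>>> arm_command:
  targets:
    - {"hand":-1,"x":0.0003,"y":0,"z":-0.0043,"yaw":0}
    - {"hand":-1,"x":0.0003,"y":0,"z":-0.0043,"yaw":0}
    - {"hand":-1,"x":0.0008,"y":0,"z":-0.0042,"yaw":0}
    - {"hand":-1,"x":0.0008,"y":0,"z":-0.0042,"yaw":0}
    - {"hand":-1,"x":0.0013,"y":0,"z":-0.0041,"yaw":0}
    - {"hand":-1,"x":0.0013,"y":0,"z":-0.0041,"yaw":0}
    - {"hand":-1,"x":0.0018,"y":0,"z":-0.0039,"yaw":0}
    - {"hand":-1,"x":0.0018,"y":0,"z":-0.0039,"yaw":0}
    - {"hand":-1,"x":0.0023,"y":0,"z":-0.0037,"yaw":0}
    - {"hand":-1,"x":0.0023,"y":0,"z":-0.0037,"yaw":0}

```text
clock: 10.55
eef_pos: [609.9, 112.1, 81.1]
eef_rot: [3.142, 0.0, 0.165]
wrist_force: [0.9, -5.3, -1.9]
finger_gap: 11.9
finger_force: 12.0
```

>>> arm_command:
  targets:
    - {"hand":-1,"x":0.0027,"y":0,"z":-0.0033,"yaw":0}
    - {"hand":-1,"x":0.0027,"y":0,"z":-0.0033,"yaw":0}
    - {"hand":-1,"x":0.0031,"y":0,"z":-0.003,"yaw":0}
    - {"hand":-1,"x":0.0031,"y":0,"z":-0.003,"yaw":0}
    - {"hand":-1,"x":0.0035,"y":0,"z":-0.0026,"yaw":0}
    - {"hand":-1,"x":0.0035,"y":0,"z":-0.0026,"yaw":0}
    - {"hand":-1,"x":0.0038,"y":0,"z":-0.0021,"yaw":0}
    - {"hand":-1,"x":0.0038,"y":0,"z":-0.0021,"yaw":0}
    - {"hand":-1,"x":0.004,"y":0,"z":-0.0016,"yaw":0}
    - {"hand":-1,"x":0.004,"y":0,"z":-0.0016,"yaw":0}

```text
clock: 11.55
eef_pos: [643.8, 117.7, 106.3]
eef_rot: [-3.142, 0.0, 0.165]
wrist_force: [-0.4, -5.6, -0.6]
finger_gap: 11.9
finger_force: 12.0
```

>>> arm_command:
  targets:
    - {"hand":-1,"x":0,"y":0,"z":0,"yaw":0}
    - {"hand":-1,"x":0,"y":0,"z":0,"yaw":0}
    - {"hand":-1,"x":0,"y":0,"z":0,"yaw":0}
    - {"hand":-1,"x":0,"y":0,"z":0,"yaw":0}
    - {"hand":-1,"x":0,"y":0,"z":0,"yaw":0}

```text
clock: 12.05
eef_pos: [643.5, 117.7, 106.2]
eef_rot: [-3.142, -0.0, 0.165]
wrist_force: [0.4, -3.8, 1.6]
finger_gap: 11.8
finger_force: 12.0
```

Run:
```python
from h import *
p=manip.read_state()["eef_pos"]; u,v=proj("scene",p)
u,v=int(u),int(v)
im=camera("scene")[:,:,::-1]
c=im[max(v-60,0):v+90,max(u-90,0):u+110]
w=camera("wrist")[:,:,::-1]
cv2.imwrite("pics/s2.png",np.hstack([cv2.resize(c,(512,384),interpolation=cv2.INTER_CUBIC)[:, :],cv2.resize(w,(288,384))[:]]) if False else np.hstack([cv2.resize(c,(400,300),interpolation=2),cv2.resize(w,(400,300))]))
```

```text
(no output)
```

View pics/s2.png

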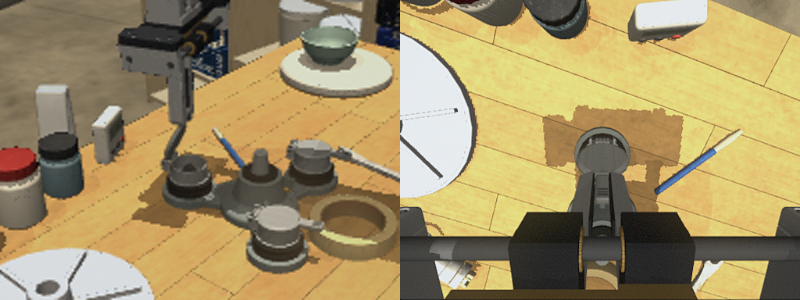

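The left half shows the back cup uncovered with its cap standing steeply, held in the fingers near (178,130). The other two caps are shut, and the tape, spanner and brush have not moved. The grip is steady at an 11.8 mm gap and 12 N, so I'll hand in.

```bash
python3 -c "
from cell import manip
print(manip.sign_off())"
```

```text
the job is handed in; nothing more can be done
None
```

The loose bolt is the far (middle) one: its cap sank about 5.5 mm at 4 N while the left and right caps held at 20 N, and I handed in holding that cap about 70° open by its tab, with the other two shut; the hand-in returned no verdict.

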